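# Tip the cake mould and lock it with its pin

## Task

Tip the wooden mould plate for emptying: it lies in its metal frame with no room for fingers round it, so press the plain strip at its near edge down as far as it goes, so that the far edge swings up, and it stays there. Then take the steel locking pin out of its wooden rest and put it down through the hole in the plate's lug and the fixed eye below it until the pin's collar rests on the lug, and let go. Leave the jars, the stamp and the cutter where they are.

Things in the scene. Friction and masses are not known exactly. Their poses are not given: they have to be found in the camera images.
- mould_frame: Aluminium nest, fixed to the table, 250 (x) x 170 (y) x 73 mm high, walls 12 mm. Origin: centre of its underside on the table; x to its far end, y to its left, z up. A wooden mould plate turns in it. On its right (-y), near end, a steel eye stands fixed 45 mm outside the wall; above it the plate's steel lug sticks out through a slot in the wall.
- mould_plate (a joint): Angle of the wooden plate (220 x 140 x 16 mm, nine round pockets, 3 mm gap all round), rad: 0 = flat, flush with the frame's rim; 0.30 = near edge fully down on its stop, far edge up. It turns about the frame's y, 65 mm above the table at the frame's centre. Stiff hinge: about 4 N on the press strip moves it; it stays where it is left.
- press_strip (a point): Point on the plate's top, middle of the plain strip along its near edge: 85 mm from the hinge axis, 25 mm from the edge, strip 60 mm wide in x. Push straight down here. Moves with the plate: 73 mm above the table when flat, about 47 mm when fully down (26 mm below the frame's rim; 28 mm of room to the near wall).
- lug_hole (a point): Centre of the upper mouth of the 15 mm hole in the plate's lug (steel, 40 x 40 x 6 mm). Moves with the plate. Fully tipped, the lug is level, its top 50 mm above the table, its hole straight above the eye; with the plate flat it slants and is about 25 mm higher.
- eye (a point): Centre of the upper mouth of the 15 mm vertical through hole in the fixed eye (steel, 42 x 42 x 12 mm), 41 mm above the table, free space below. From the frame's origin, in the frame's axes: x = -85, y = -130 mm. Its z axis points up.
- pin: Steel locking pin, 80 g. Origin: centre of its lower tip; z along it to the handle. Shank 10 mm thick, 40 mm long, last 10 mm tapering to 5 mm; collar 24 mm wide at 40 to 44 mm; round dark handle 20 mm thick from 44 to 91 mm. Starts upright in the rest, tip 10 mm above the table. Home, collar on the tipped lug, its tip is again 10 mm above the table, 31 mm below the eye's mouth.
- pin_rest: Wooden block 60 x 60 x 50 mm, fixed to the table, with a 13 mm vertical hole in its middle that holds the pin. Origin: centre of its underside.
- jar_rose: Bystander: glass jar with cream lid, 59 x 59 x 64 mm, origin at the centre of its underside.
- stamp_1: Bystander: wooden cake stamp standing on its face, 36 x 36 x 74 mm, origin at the centre of its underside.
- jar_cocoa: Bystander: glass jar with red lid, 53 x 53 x 56 mm, origin at the centre of its underside.
- round_cutter: Bystander: round steel pastry cutter, 64 mm wide, 36 mm high, origin at the centre of its underside.

How it is judged:
On the way:
1. the mould plate is tipped, its near edge fully down (value of joint mould_plate above 0.27 rad), for 0.2 s.
At the end, for the whole second after the job is handed in: The mould plate is tipped to more than 0.27 rad (stop at 0.30); the pin stands upright (within 0.12 rad) through lug and eye, its tip within 6 mm sideways of the eye's axis and more than 26 mm below the eye's mouth (home is 31 mm), at rest and released (value of joint mould_plate above 0.27 rad and horizontal distance between pin and eye below 0.006 m and z of pin in the frame of eye below -0.026 m and angle between pin's own z axis and vertical below 0.12 rad and linear speed of pin below 0.02 m/s); the robot touches nothing.
It fails at once if a jar, the stamp or the cutter was moved more than 30 mm (distance of any of jar_rose, stamp_1, jar_cocoa, round_cutter from where it was at the start of the episode above 0.03 m).
It also fails if it takes over 56 s, if anything falls off the work surface, if the arm or the gripper's body presses on something with over 40 N, if the wrist force passes 120 N, or if a joint passes its speed limit or range.

## Robot

A 6-joint arm with a two-finger parallel gripper is mounted at the origin on a cart in front of the work surface, level with it; the furniture and walls round the work are solid. World frame = base frame: x ahead of the robot, y to its left, z up, the work surface at z = 0. Lengths are in m, angles in rad, forces in N, time in s.
With the tool pointing down it reaches from about 0.25 to 0.85 m from the base axis. Payload 12.5 kg.
Tool frame: the origin (TCP) lies between the finger pads; the fingertips stand 14 mm ahead of it and the grasp point (between the pads) lies 5 mm behind it; z points along the fingers, y is the line along which they close (so a half turn about z gives the same grasp; the last joint's range is limited). The gripper opens to 93 mm and grips with 3 to 60 N. Pads are 15 mm wide; open, the fingers measure 128 mm over their backs; the gripper's body (75 mm by 188 mm) begins 65 mm behind the grasp point.
Start: joints at [1.235, 0.351, 1.652, -0, 1.139, -0.085], TCP at [0.136, 0.533, 0.233] pointing down, gripper open.
Joint ranges: [-2.75, 2.75], [-0.79, 2.1], [0.01, 2.65], [-1.57, 4.71], [0.07, 3.14], [-2.87, 2.87]. Speed limits (rad/s): [2.22, 2.22, 2.79, 3.14, 3.14, 3.14].

## Interface

Orientations are given as a rotation vector (axis times angle).
In Python, from plant import arm gives the robot as it stands.
- The arm moves only by the tool arm_command, never from a script. Its arguments are lists of equal length, an entry for each row: "jaw": the opening, from -1 (shut) to 1 (fully open); "dp": the shift along the tool's x, y, z in m, a list of three; "dr": the turn, a rotation vector about the tool's x, y, z in degrees, a list of three. A call has 1 to 20 rows; each row shifts and turns the commanded pose from where the row before left it, along the tool's axes as they then stand; what a row does not reach is not made up. A row lasts 1/10 s, in which the tool goes at most 50 mm and 8.59 degrees, less where a joint would pass 70% of its speed; a pose out of reach is approached as far as the arm can. A call is refused whole if a number of a shift passes 0.05 or a number of a turn 8.59, either way. A call with a gripper value outside its range is refused whole. The fingers move at their own pace and stop on an object; "newtons" is the grip in N (left out, the last holds). Time passes only in rows, so rows that do not move let the fingers close. It gives the time, the measured TCP pose, the force, the opening and the grip force at its end, in the units of the state.
- arm.read_state(): the state, without advancing time (a new reading comes with each control period).
- arm.snapshot(name): name is "scene" or "top" or "wrist"; returns a dict with "color" (420x560x3 uint8, blue, green, red), "mtx" (3x3 intrinsics, pixels), "pose" (4x4, takes a point from camera to world coordinates); the wrist camera has in their place "tool_from_camera" (4x4, takes a point from camera to tool coordinates, whose origin is the TCP and whose axes are the flange's). Camera axes: x right, y down, z forward; pixel columns grow to the right and rows downward; lengths in m; the calibration is good to about 2 mm. The wrist camera is an equidistant fisheye: a pixel r from the principal point sees the ray r / f radians off the axis. A picture is of the moment at which its call begins: read the wrist's pose just before it. There is no depth.
- arm.sign_off(): hands the job in; it is judged then, once.
The state is a dict: "time_s": time; "joints": joint angles; "joint_velocities": joint speeds; "joint_efforts": joint torques, N m; "position": TCP position; "ee_rot": TCP orientation; "wrist_force": force on the tool from outside, world axes, zero at the start; "wrist_torque": the same for the moment, N m; "grip_width": finger opening in m; "finger_force": force on a finger pad.
Only numpy, scipy, OpenCV 4.12 (cv2) and the standard library are available. Lean on these libraries where they do the work, as an engineer would, in place of code of your own. Each camera call takes 0.05 s, during which the arm holds its last target. There are 200 camera calls.

## Working session

There is one attempt and no reset: what is moved stays moved. The work goes in short steps, Python scripts to look and compute and a tool call to move; the robot and the scene stay as the last step left them, time stands still between calls to the robot, and variables do not carry over. Pictures are saved under pics/ and viewed, at most 10 in all, crops included, and the job is handed in when it is done.

Besides the shell and the picture viewer there is one more tool, called after "Call:" by a JSON object that holds its "method" and its "body". arm_command: Moves the arm, as the interface text tells. Its arguments: {"type":"object","properties":{"jaw":{"type":"array","items":{"type":"number"}},"dp":{"type":"array","items":{"type":"array","items":{"type":"number"}}},"dr":{"type":"array","items":{"type":"array","items":{"type":"number"}}},"newtons":{"type":"number"}},"required":["jaw","dp","dr"]}

```bash
mkdir -p pics; python3 - <<'E'
from plant import arm
import cv2,numpy as np
s=arm.read_state();print(s)
for n in("scene","top"):
    d=arm.snapshot(n);cv2.imwrite(f"pics/{n}0.png",d["color"]);np.savez(f"{n}0.npz",**d);print(n,d["mtx"].tolist(),np.round(d["pose"],3).tolist())
E
```

```text
{'time_s': 0.0, 'joints': array([ 1.23539227e+00,  3.51244679e-01,  1.65243949e+00,  2.76962077e-06,
        1.13910493e+00, -8.46291943e-02]), 'joint_velocities': array([-9.24595375e-05,  5.49460561e-04,  6.41158659e-04, -1.12057818e-03,
        7.13001264e-04,  1.64225349e-03]), 'joint_efforts': array([ 1.45539263e-03, -4.97317815e+01, -2.85269451e+01,  6.99755014e-02,
        2.55664618e-02, -7.00306168e-05]), 'position': array([0.13636354, 0.53247842, 0.23209095]), 'ee_rot': array([-3.92855097e-01, -3.11667825e+00,  1.83710488e-03]), 'wrist_force': array([-0.10070733,  0.57785363,  0.25107486]), 'wrist_torque': array([ 0.03630567,  0.03258674, -0.01370223]), 'finger_force': 0.0, 'grip_width': 0.09288963670465115}
scene [[438.31413905776714, 0.0, 284.6539631023376], [0.0, 438.31413905776714, 203.85685889207448], [0.0, 0.0, 1.0]] [[0.649, -0.286, 0.705, -0.165], [-0.761, -0.262, 0.594, -0.641], [0.015, -0.922, -0.387, 0.506], [0.0, 0.0, 0.0, 1.0]]
top [[495.8918517742448, 0.0, 273.7961216667418], [0.0, 495.8918517742448, 211.137685347882], [0.0, 0.0, 1.0]] [[0.029, -0.997, 0.068, 0.512], [-0.999, -0.031, -0.022, 0.02], [0.024, -0.067, -0.997, 1.244], [0.0, 0.0, 0.0, 1.0]]
```

View pics/top0.png

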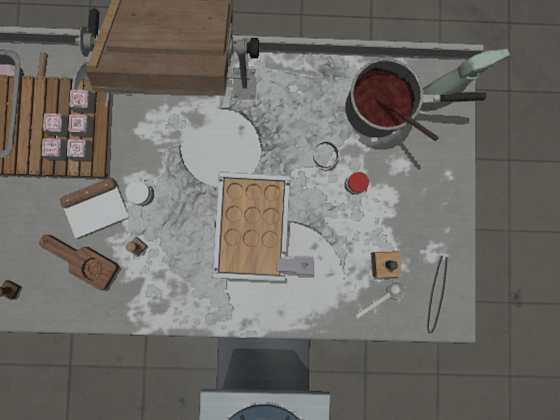

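View pics/scene0.png

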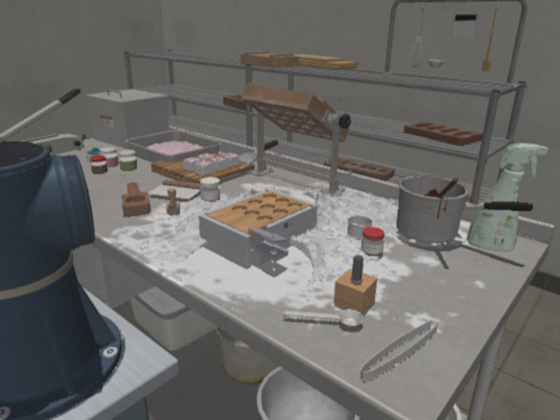

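Top view: frame spans about (216-290, 175-282), lug near (297,265), pin in its rest at (388,264). Measure by colour masks.

```bash
cat > h.py <<'E'
import numpy as np,cv2
def ray(d,u,v):
    r=np.linalg.inv(d["mtx"])@[u,v,1.];return d["pose"][:3,3],d["pose"][:3,:3]@r
def onz(d,u,v,z):
    o,r=ray(d,u,v);return o+r*(z-o[2])/r[2]
def proj(d,p):
    q=d["mtx"]@(d["pose"][:3,:3].T@(np.array(p)-d["pose"][:3,3]));return q[:2]/q[2]
E
python3 - <<'E'
from h import *
d=np.load("top0.npz");im=d["color"];hsv=cv2.cvtColor(im,cv2.COLOR_BGR2HSV)
wood=cv2.inRange(hsv,(5,70,60),(25,255,255))
def best(x0,y0,x1,y1):
    m=np.zeros_like(wood);m[y0:y1,x0:x1]=wood[y0:y1,x0:x1];m=cv2.morphologyEx(m,cv2.MORPH_CLOSE,np.ones((5,5)))
    return max(cv2.findContours(m,0,1)[0],key=cv2.contourArea)
for n,b,z in(("plate",(205,165,300,290),.073),("rest",(365,245,410,285),.05)):
    c=best(*b);w=np.array([onz(d,*p[0],z)[:2] for p in c],np.float32)
    r=cv2.minAreaRect(w);print(n,r,cv2.boundingRect(c),np.round(cv2.boxPoints(r),4).tolist())
c=d["color"][160:300,200:420];cv2.imwrite("pics/c0.png",cv2.resize(c,None,fx=3.6,fy=3.6,interpolation=cv2.INTER_CUBIC))
E
```

```text
plate ((0.5559174418449402, 0.046141237020492554), (0.14157725870609283, 0.22162848711013794), 88.85552215576172) (219, 178, 65, 97) [[0.44369998574256897, -0.02239999920129776], [0.6653000116348267, -0.026799999177455902], [0.6680999994277954, 0.11469999700784683], [0.4465000033378601, 0.11909999698400497]]
rest ((0.47418585419654846, -0.28075259923934937), (0.06048741564154625, 0.06811601668596268), 4.995706081390381) (372, 251, 29, 27) [[0.44110000133514404, -0.24950000643730164], [0.44699999690055847, -0.3172999918460846], [0.5073000192642212, -0.31200000643730164], [0.5012999773025513, -0.24420000612735748]]
```

View pics/c0.png

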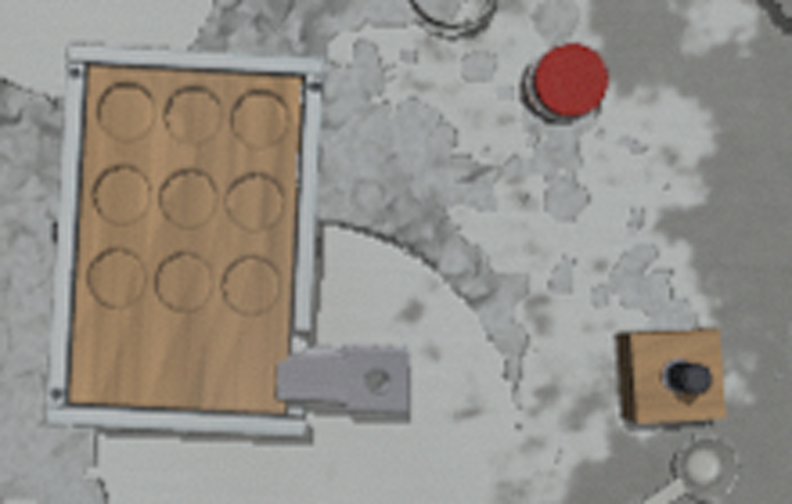

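Call:
{"method": "arm_command", "body": {"jaw": [-1,-1,-1,-1,-1,-1,-1,-1,-1,-1,-1,-1,-1,-1,-1,-1,-1,-1,-1,-1], "dp": [[0,0,0],[0,0,0],[-0.019,-0.0265,0.004],[-0.019,-0.0265,0.004],[-0.019,-0.0265,0.004],[-0.019,-0.0265,0.004],[-0.019,-0.0265,0.004],[-0.019,-0.0265,0.004],[-0.019,-0.0265,0.004],[-0.019,-0.0265,0.004],[-0.019,-0.0265,0.004],[-0.019,-0.0265,0.004],[-0.019,-0.0265,0.004],[-0.019,-0.0265,0.004],[-0.019,-0.0265,0.004],[-0.019,-0.0265,0.004],[-0.019,-0.0265,0.004],[-0.019,-0.0265,0.004],[-0.019,-0.0265,0.004],[-0.019,-0.0265,0.004]], "dr": [[0,0,-6.6],[0,0,-6.6],[0,0,0],[0,0,0],[0,0,0],[0,0,0],[0,0,0],[0,0,0],[0,0,0],[0,0,0],[0,0,0],[0,0,0],[0,0,0],[0,0,0],[0,0,0],[0,0,0],[0,0,0],[0,0,0],[0,0,0],[0,0,0]], "newtons": 20}}

```text
time_s: 2.1
position: [0.4691, 0.0476, 0.1603]
ee_rot: [-0.032, -3.141, -0.0]
wrist_force: [-0.2, 0.2, 0.0]
grip_width: 0.0005
finger_force: 0.0
```

```bash
python3 - <<'E'
from h import *
d=np.load("top0.npz");s=np.load("scene0.npz")
print("lug hole", onz(d,304.7,265,.075), onz(d,304.7,265,.07))
print("pin top", onz(d,200+700/3.6,160+378/3.6,.101))
# scene view: pin handle dark, rest wood
hsv=cv2.cvtColor(s["color"],cv2.COLOR_BGR2HSV)
m=np.zeros(hsv.shape[:2],np.uint8);m[250:286,345:372]=cv2.inRange(hsv,(0,0,0),(180,255,75))[250:286,345:372]
c=max(cv2.findContours(m,0,1)[0],key=cv2.contourArea);print(cv2.boundingRect(c),cv2.minAreaRect(c))
# rest top right/top/bottom edges in top view
for u,v in((622,332),(719,332),(724,422),(634,424)): print(onz(d,200+u/3.6,160+v/3.6,.05)[:2])
for p in([.471,-.285,.101],[.471,-.285,.054]): print(proj(s,p),proj(d,p))
E
```

```text
lug hole [ 0.46737447 -0.08203896  0.075     ] [ 0.4671821  -0.08247554  0.07      ]
pin top [ 0.47425717 -0.28714845  0.101     ]
(352, 258, 11, 22) ((357.0198059082031, 268.8019714355469), (8.557319641113281, 20.895780563354492), 5.710593223571777)
[ 0.50173567 -0.24789472]
[ 0.50363046 -0.31327915]
[ 0.44373867 -0.31737239]
[ 0.44073191 -0.25691736]
[357.42776652 256.51931871] [393.50075703 266.39183361]
[355.46105041 278.09997189] [388.31885881 265.53191671]
```

Call:
{"method": "arm_command", "body": {"jaw": [-1,-1,-1,-1,-1,-1,-1,-1,-1,-1], "dp": [[-0.001,0,0.03],[0,0,0.025],[0,0,0.01],[0,0,0.005],[0,0,0.005],[0,0,0.005],[0,0,0.005],[0,0,0.005],[0,0,0.005],[0,0,0]], "dr": [[0,0,0],[0,0,0],[0,0,0],[0,0,0],[0,0,0],[0,0,0],[0,0,0],[0,0,0],[0,0,0],[0,0,0]]}}

```text
time_s: 3.1
position: [0.4698, 0.0489, 0.0652]
ee_rot: [0.032, 3.141, -0.0]
wrist_force: [-0.4, -0.4, 1.3]
grip_width: 0.0006
finger_force: 0.1
```

Call:
{"method": "arm_command", "body": {"jaw": [-1,-1,-1,-1], "dp": [[0,0,0.002],[0,0,0.002],[0,0,0.001],[0,0,0]], "dr": [[0,0,0],[0,0,0],[0,0,0],[0,0,0]]}}

```text
time_s: 3.5
position: [0.4704, 0.0489, 0.0628]
ee_rot: [0.032, 3.14, -0.0]
wrist_force: [-9.5, -0.9, 38.3]
grip_width: 0.0004
finger_force: 19.9
```

Call:
{"method": "arm_command", "body": {"jaw": [-1,-1,-1,-1,-1,-1,-1,-1,-1,-1,-1,-1], "dp": [[0,0,-0.01],[0,0,-0.03],[0,0,-0.04],[0,0,-0.04],[0,-0.03,-0.02],[0,-0.03,0],[0,-0.03,0],[0,-0.03,0],[0,-0.03,0],[0,-0.03,0],[0,-0.03,0],[0,0,0]], "dr": [[0,0,0],[0,0,0],[0,0,0],[0,0,0],[0,0,0],[0,0,0],[0,0,0],[0,0,0],[0,0,0],[0,0,0],[0,0,0],[0,0,0]]}}

```text
time_s: 4.7
position: [0.4651, -0.1635, 0.2004]
ee_rot: [-0.036, -3.141, 0.001]
wrist_force: [-1.1, -0.3, -0.3]
grip_width: 0.0006
finger_force: 0.0
```

```bash
python3 - <<'E'
from plant import arm
import cv2,numpy as np
s=arm.read_state();d=arm.snapshot("wrist")
np.savez("w1.npz",p=s["position"],r=s["ee_rot"],**d);cv2.imwrite("pics/w1.png",d["color"])
print(s["joints"],s["position"],d["mtx"].tolist(),np.round(d["tool_from_camera"],3).tolist())
E
```

```text
[-4.32346515e-01  2.86734749e-01  1.83004410e+00 -5.66971412e-04
  1.02487385e+00 -1.97973922e+00] [ 0.46508825 -0.16354991  0.20043368] [[325.19226210127806, 0.0, 280.3668826603577], [0.0, 325.19226210127806, 207.3589669170456], [0.0, 0.0, 1.0]] [[-0.001, -0.964, -0.267, 0.074], [1.0, -0.001, 0.0, 0.0], [-0.001, -0.267, 0.964, -0.152], [0.0, 0.0, 0.0, 1.0]]
```

View pics/w1.png

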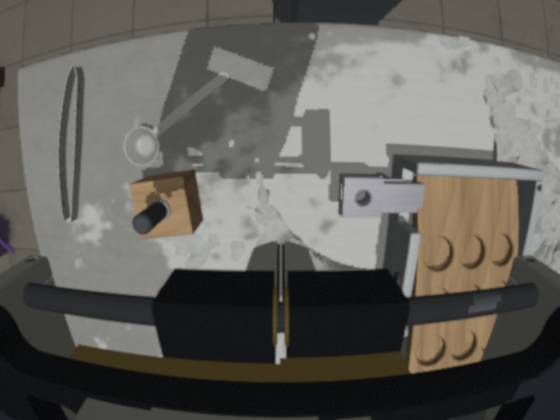

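Pin handle top at about (144,222); the lug now level, its hole at (363,196). Locate both.

```bash
cat >> h.py <<'E'
from scipy.spatial.transform import Rotation as R
def wz(d,u,v,z):
    m=d["mtx"];a=np.array([u-m[0,2],v-m[1,2]])/m[0,0];t=np.hypot(*a)
    r=np.r_[a/t*np.sin(t),np.cos(t)];T=d["tool_from_camera"];W=R.from_rotvec(d["r"])
    o=W.apply(T[:3,3])+d["p"];r=W.apply(T[:3,:3]@r);return o+r*(z-o[2])/r[2]
E
python3 - <<'E'
from h import *
d=np.load("w1.npz");g=cv2.cvtColor(d["color"],cv2.COLOR_BGR2GRAY)
def blob(x0,y0,x1,y1,th):
    m=np.zeros_like(g);m[y0:y1,x0:x1]=(g[y0:y1,x0:x1]<th)*255
    c=max(cv2.findContours(m,0,1)[0],key=cv2.contourArea);return cv2.fitEllipse(c),cv2.contourArea(c)
e,a=blob(350,184,378,208,85);print("hole",e,a,wz(d,*e[0],.05))
print("hole by eye",wz(d,363,196,.05))
print("pin top",wz(d,143,222,.101),"collar",wz(d,166,208,.054))
for q in((132,183),(196,172),(201,222),(146,238)):print(wz(d,*q,.05)[:2])
c=cv2.resize(d["color"][150:250,110:220],None,fx=4,fy=4,interpolation=cv2.INTER_CUBIC)
c2=cv2.resize(d["color"][150:250,325:435],None,fx=4,fy=4,interpolation=cv2.INTER_CUBIC)
if 1: c=np.clip(c*1.5,0,255).astype(np.uint8)
cv2.imwrite("pics/w1c.png",np.hstack([c[:, :395],c2[:,:395]]))
E
```

```text
hole ((364.0245056152344, 198.95680236816406), (8.41384506225586, 13.330303192138672), 44.74750518798828) 66.0 [ 0.46840942 -0.08149869  0.05      ]
hole by eye [ 0.46540732 -0.08266668  0.05      ]
pin top [ 0.47114447 -0.28254057  0.101     ] collar [ 0.47180004 -0.27731452  0.054     ]
[ 0.44564106 -0.31395649]
[ 0.43775981 -0.24391541]
[ 0.48823446 -0.24321638]
[ 0.50515296 -0.30640373]
```

View pics/w1c.png

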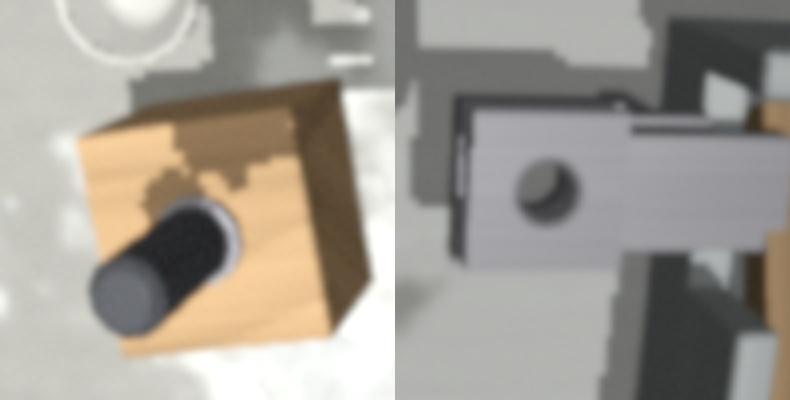

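```bash
python3 - <<'E'
from h import *
d=np.load("w1.npz")
f=lambda u,v,z:np.round(wz(d,110+u/4,150+v/4,z)[:2],4)
print("top",f(129,297,.101),"hole",np.round(wz(d,325+153/4,150+191/4,.05),4))
q=[f(u,v,.05) for u,v in((78,138),(297,110),(331,333),(125,355))];print(q,np.mean(q,0))
l=[np.round(wz(d,325+u/4,150+v/4,.05)[:2],4) for u,v in((75,108),(70,266))];print(l)
t=np.load("top0.npz");print("rest from top right edge & mean x", [np.round(onz(t,200+u/3.6,160+v/3.6,.05)[:2],4) for u,v in((632,332),(719,332),(724,420),(636,424))])
E
```

```text
top [ 0.4732 -0.2836] hole [ 0.4672 -0.0823  0.05  ]
[array([ 0.4471, -0.3171]), array([ 0.4426, -0.2563]), array([ 0.5001, -0.2532]), array([ 0.506 , -0.3123])] [ 0.47395  -0.284725]
[array([ 0.4464, -0.1024]), array([ 0.4858, -0.1027])]
rest from top right edge & mean x [array([ 0.5019, -0.2546]), array([ 0.5036, -0.3133]), array([ 0.4451, -0.3174]), array([ 0.4408, -0.2583])]
```

Call:
{"method": "arm_command", "body": {"jaw": [0,0,0,0,0,0,0,0,0,0,0,0,0,0,0,0,0], "dp": [[0,0,0],[0,0,0],[0,0,0],[0,0,0],[0,0,0],[0,0,0],[0,0,0],[0,0,0],[0,0,0],[0,0,0],[0,0,0],[-0.03,0.003,0],[-0.03,0.003,0],[-0.03,0.003,0.01],[-0.03,0.002,0.03],[-0.001,0,0],[0,0,0]], "dr": [[0,0,8.18],[0,0,8.18],[0,0,8.18],[0,0,8.18],[0,0,8.18],[0,0,8.18],[0,0,8.18],[0,0,8.18],[0,0,8.18],[0,0,8.18],[0,0,8.18],[0,0,0],[0,0,0],[0,0,0],[0,0,0],[0,0,0],[0,0,0]]}}

```text
time_s: 6.45
position: [0.4738, -0.2814, 0.1602]
ee_rot: [-2.243, -2.197, 0.0]
wrist_force: [-0.2, 0.6, 0.9]
grip_width: 0.0464
finger_force: 0.0
```

```bash
python3 - <<'E'
from plant import arm
import cv2,numpy as np
s=arm.read_state();d=arm.snapshot("wrist")
np.savez("w2.npz",p=s["position"],r=s["ee_rot"],**d);cv2.imwrite("pics/w2.png",d["color"])
print(s["joints"],s["position"],s["grip_width"])
E
```

```text
[-6.20542525e-01  4.39283235e-01  1.71736404e+00  2.56480323e-04
  9.86810056e-01 -6.00287208e-01] [ 0.47375235 -0.28137894  0.16020126] 0.04636497071879811
```

View pics/w2.png

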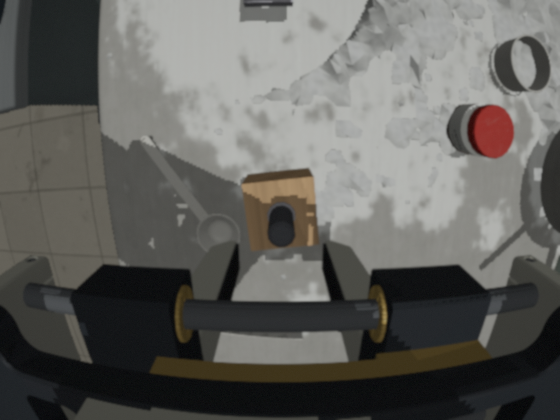

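Pin handle top at about (281,232), centred between the fingers at columns 238 and 325.

```bash
python3 - <<'E'
from h import *
d=np.load("w2.npz");g=cv2.cvtColor(d["color"],cv2.COLOR_BGR2GRAY)
m=np.zeros_like(g);m[195:252,262:300]=(g[195:252,262:300]<55)*255
c=max(cv2.findContours(m,0,1)[0],key=cv2.contourArea);x,y,w,h=cv2.boundingRect(c);print(x,y,w,h)
cx=x+w/2-.5;by=y+h-.5
print("top",wz(d,cx,by-w/2,.101), "near rim",wz(d,cx,by,.101))
q=[wz(d,*k,.05)[:2] for k in((243,184),(315,176),(316,246),(246,249))];print(np.round(q,4),np.mean(q,0))
print(R.from_rotvec(d["r"]).as_matrix().round(4).tolist())
E
```

```text
268 206 27 41
top [ 0.47416125 -0.28391312  0.101     ] near rim [ 0.47395295 -0.29399039  0.101     ]
[[ 0.4433 -0.259 ]
 [ 0.5027 -0.2535]
 [ 0.5041 -0.3152]
 [ 0.4429 -0.3168]] [ 0.47324904 -0.2861101 ]
[[0.0204, 0.9998, -0.0014], [0.9998, -0.0204, 0.0013], [0.0012, -0.0014, -1.0]]
```

Call:
{"method": "arm_command", "body": {"jaw": [0,0,0,0,0,0,0,-1,-1,-1,-1,-1,-1], "dp": [[-0.0033,0,0],[0,0,0.02],[0,0,0.02],[0,0,0.02],[0,0,0.02],[0,0,0.006],[0,0,0],[0,0,0],[0,0,0],[0,0,0],[0,0,0],[0,0,0],[0,0,0]], "dr": [[0,0,0],[0,0,0],[0,0,0],[0,0,0],[0,0,0],[0,0,0],[0,0,0],[0,0,0],[0,0,0],[0,0,0],[0,0,0],[0,0,0],[0,0,0]], "newtons": 30}}

```text
time_s: 7.8
position: [0.4741, -0.2857, 0.0752]
ee_rot: [2.243, 2.199, 0.0]
wrist_force: [-1.1, 0.5, 6.1]
grip_width: 0.0191
finger_force: 30.0
```

Call:
{"method": "arm_command", "body": {"jaw": [-1,-1,-1,-1,-1,-1,-1,-1,-1,-1,-1,-1,-1,-1,-1], "dp": [[0,0,-0.01],[0,0,-0.03],[0,0,-0.03],[0.02,-0.001,0],[0.02,-0.001,0],[0.02,-0.001,0],[0.02,-0.001,0],[0.02,-0.001,0],[0.02,-0.001,0],[0.02,-0.001,0],[0.02,-0.001,0],[0.02,-0.001,0],[0.02,-0.0015,0],[0,0,0],[0,0,0]], "dr": [[0,0,0],[0,0,0],[0,0,0],[0,0,0],[0,0,0],[0,0,0],[0,0,0],[0,0,0],[0,0,0],[0,0,0],[0,0,0],[0,0,0],[0,0,0],[0,0,0],[0,0,0]]}}

```text
time_s: 9.3
position: [0.4671, -0.0851, 0.1444]
ee_rot: [-2.242, -2.2, 0.0]
wrist_force: [0.2, -0.3, -0.4]
grip_width: 0.0194
finger_force: 30.0
```

```bash
python3 - <<'E'
from plant import arm
from h import *
s=arm.read_state();d=arm.snapshot("wrist")
np.savez("w3.npz",p=s["position"],r=s["ee_rot"],**d)
e=arm.snapshot("scene");np.savez("scene3.npz",**e)
print(s["position"],s["grip_width"],s["wrist_force"])
a=cv2.resize(d["color"][130:280,220:345],(400,480),interpolation=cv2.INTER_CUBIC)   # 3.2x
u,v=proj(e,[.4675,-.0822,.07]).astype(int);print(u,v)
b=cv2.resize(e["color"][v-60:v+60,u-50:u+50],(400,480),interpolation=cv2.INTER_CUBIC) # 4x
cv2.imwrite("pics/w3.png",np.hstack([a,b]))
E
```

```text
[ 0.46710786 -0.08508724  0.14444492] 0.0194380336986891 [ 0.1533606  -0.26865301 -0.44976601]
274 238
```

View pics/w3.png

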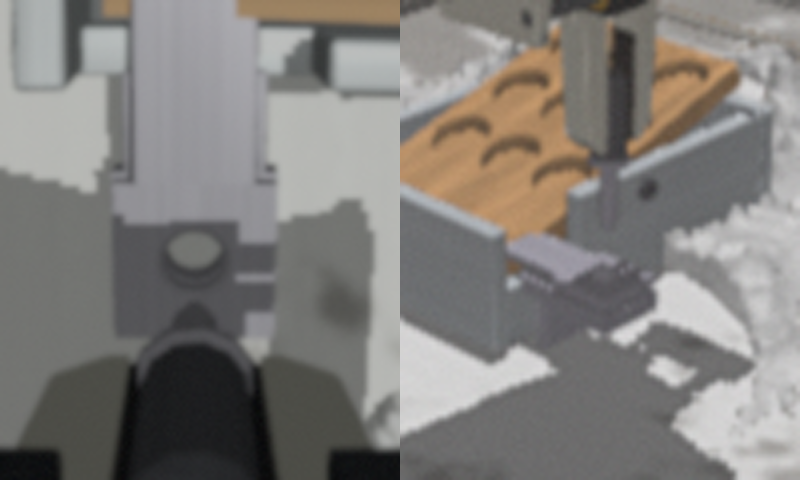

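Hole at crop (193,255), the pin's tip apex about (195,306), tip still ~29 mm above the lug; lined up in columns.

```bash
python3 - <<'E'
from h import *
d=np.load("w3.npz");f=lambda u,v,z:np.round(wz(d,220+u/3.2-.3,130+v/3.2-.3,z),4)
print("hole",f(193,253,.05),"tip",f(195,305,.0792),"collar top near rim",f(195,330,.1192),f(195,330,.1232))
print("lug corners",[f(u,v,.05) for u,v in((114,338),(275,336),(113,183),(276,183))])
print(R.from_rotvec(d["r"]).as_matrix().round(4).tolist())
E
```

```text
hole [ 0.467  -0.0802  0.05  ] tip [ 0.4674 -0.0839  0.0792] collar top near rim [ 0.4676 -0.0752  0.1192] [ 0.4676 -0.0738  0.1232]
lug corners [array([ 0.4466, -0.1021,  0.05  ]), array([ 0.4873, -0.1024,  0.05  ]), array([ 0.448 , -0.0622,  0.05  ]), array([ 0.4875, -0.063 ,  0.05  ])]
[[0.019, 0.9998, -0.0005], [0.9998, -0.019, 0.0], [0.0, -0.0005, -1.0]]
```

Call:
{"method": "arm_command", "body": {"jaw": [-1,-1,-1,-1,-1], "dp": [[0.004,0,0],[0,0,0.012],[0,0,0.012],[0,0,0],[0,0,0]], "dr": [[0,0,0],[0,0,0],[0,0,0],[0,0,0],[0,0,0]]}}

```text
time_s: 9.9
position: [0.4672, -0.0814, 0.12]
ee_rot: [-2.243, -2.198, 0.001]
wrist_force: [-1.3, 1.0, -0.1]
grip_width: 0.0193
finger_force: 30.0
```

```bash
python3 - <<'E'
from plant import arm
from h import *
s=arm.read_state();d=arm.snapshot("wrist")
np.savez("w4.npz",p=s["position"],r=s["ee_rot"],**d)
e=arm.snapshot("scene");np.savez("scene4.npz",**e)
print(s["position"],s["wrist_force"])
a=cv2.resize(d["color"][150:250,230:330],(400,400),interpolation=cv2.INTER_CUBIC)   # 4x
u,v=274,248
b=cv2.resize(e["color"][v-25:v+25,u-25:u+25],(400,400),interpolation=cv2.INTER_CUBIC) # 8x
b=np.clip(b*1.4,0,255).astype(np.uint8)
cv2.imwrite("pics/w4.png",np.hstack([a,b]))
E
```

```text
[ 0.46717599 -0.08142599  0.12004515] [-1.26625101  0.95046248 -0.09946839]
```

View pics/w4.png

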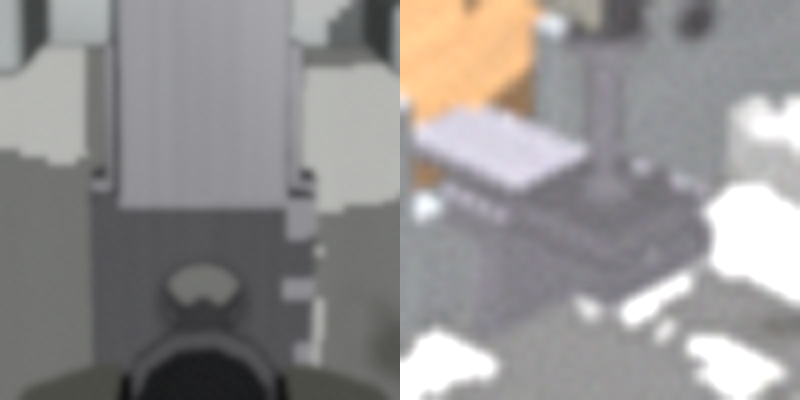

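Tip apex at crop (204,298) right over the hole (columns 163-243, upper edge row 262).

```bash
python3 - <<'E'
from h import *
d=np.load("w4.npz");f=lambda u,v,z:np.round(wz(d,230+u/4-.4,150+v/4-.4,z),4)
print("hole far edge",f(203,262,.05),"sides",f(162,290,.05),f(244,290,.05),"tip",f(204,298,.0548),f(204,298,.054))
E
```

```text
hole far edge [ 0.4673 -0.0744  0.05  ] sides [ 0.4599 -0.0795  0.05  ] [ 0.4746 -0.0798  0.05  ] tip [ 0.4674 -0.0795  0.0548] [ 0.4674 -0.0798  0.054 ]
```

Call:
{"method": "arm_command", "body": {"jaw": [-1,-1,-1,-1,-1,-1,-1,-1], "dp": [[0,0,0.006],[0,0,0.006],[0,0,0.006],[0,0,0.006],[0,0,0.006],[0,0,0.006],[0,0,0.006],[0,0,0]], "dr": [[0,0,0],[0,0,0],[0,0,0],[0,0,0],[0,0,0],[0,0,0],[0,0,0],[0,0,0]]}}

```text
time_s: 10.8
position: [0.4671, -0.0813, 0.0778]
ee_rot: [-2.243, -2.198, 0.001]
wrist_force: [-0.6, -0.2, -0.2]
grip_width: 0.0196
finger_force: 30.0
```

Call:
{"method": "arm_command", "body": {"jaw": [-1,-1,0,0,0,0,0,0,0,0,0,0], "dp": [[0,0,0.002],[0,0,0],[0,0,0],[0,0,0],[0,0,0],[0,0,0],[0,0,-0.01],[0,0,-0.03],[0,0,-0.04],[0,0,-0.04],[0,0,0],[0,0,0]], "dr": [[0,0,0],[0,0,0],[0,0,0],[0,0,0],[0,0,0],[0,0,0],[0,0,0],[0,0,0],[0,0,0],[0,0,0],[0,0,0],[0,0,0]]}}

```text
time_s: 12.0
position: [0.4677, -0.0814, 0.1976]
ee_rot: [2.242, 2.198, 0.002]
wrist_force: [0.5, -0.3, -0.7]
grip_width: 0.0465
finger_force: 0.0
```

```bash
python3 - <<'E'
from plant import arm
from h import *
s=arm.read_state();d=arm.snapshot("wrist");e=arm.snapshot("scene")
print(s["position"],s["grip_width"])
a=cv2.resize(d["color"][130:280,220:345],(400,480),interpolation=cv2.INTER_CUBIC)
u,v=274,238
b=cv2.resize(e["color"][v-60:v+60,u-50:u+50],(400,480),interpolation=cv2.INTER_CUBIC)
cv2.imwrite("pics/w5.png",np.hstack([a,b]))
for z in(.054,.101):print(proj(e,[.4673,-.082,z])-[u-50,v-60])
E
```

```text
[ 0.46765272 -0.08144389  0.19755758] 0.04647716472257586
[50.59468245 66.92687208]
[50.73867903 47.42094153]
```

View pics/w5.png

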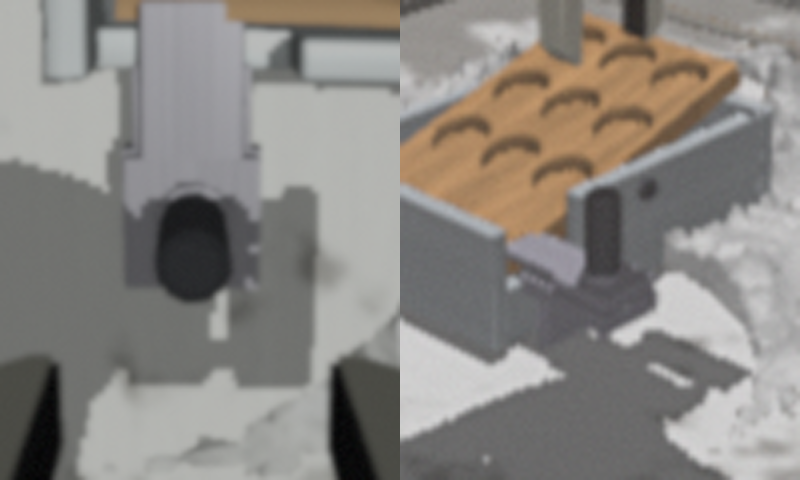

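The pin stands upright with its collar on the lug: handle top at crop (603,190) as predicted. The plate is tipped and the gripper is clear.

```bash
python3 -c "
from plant import arm
print(arm.sign_off())"
```

```text
the job is handed in; nothing more can be done
None
```

The mould plate is tipped onto its stop, the locking pin is through the lug and eye with its collar on the lug, and the job was handed in at about 12 s without a verdict being shown; the jars, stamp and cutter were left alone.

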